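# Turn the grater plate over and lock it in its stand

## Robot

A 6-joint arm with a two-finger parallel gripper is mounted at the origin on the work surface. World frame = base frame: x ahead of the robot, y to its left, z up, the work surface at z = 0. Lengths are in m, angles in degrees, forces in N, time in s.
With the tool pointing down it reaches from about 0.3 to 0.75 m from the base axis. Payload 8.5 kg.
Tool frame: the origin (TCP) lies midway between the tips of the shut fingers; the grasp point (between the pads) lies 19 mm behind it; z points along the fingers, y is the line along which they close (so a half turn about z gives the same grasp; the last joint's range is limited). The gripper opens to 85 mm and grips with 20 to 120 N. Pads are 22 mm wide; open, the fingers measure 114 mm over their backs; the gripper's body (76 mm by 85 mm) begins 54 mm behind the grasp point. The pads swing forward as they close: fully open they stand 13 mm farther back than shut.
Start: joints at [-76.221, 21.807, 74.336, -0, 83.858, -12.336], TCP at [0.242, -0.494, 0.231] pointing down, gripper open.
Joint ranges: [-178.18, 178.18], [-50.72, 133.34], [12.68, 142.11], [-81.47, 261.47], [9.98, 163.14], [-165.26, 165.26]. Speed limits (degrees/s): [136.94, 136.94, 180, 180, 180, 180].

## Interface

Orientations are given as a 3x3 rotation matrix whose columns are the frame's x, y, z axes.
In Python, from rig import env gives the robot as it stands. The module is installed in compiled form; this text tells all that it offers.
- The arm moves only by the tool jog_arm, never from a script. Its argument "targets" is a list of rows, each a list of 6 numbers: the shift along the tool's x, y, z in cm, then the turn, a rotation vector about the tool's x, y, z in degrees. A call has 1 to 8 rows; each row is the pose to reach, as a shift and turn from the pose commanded when the call began, along the tool's axes at that moment; what a row does not reach only later rows make up. A row lasts 1/12 s, in which the tool goes at most 41.7 mm and 7.16 degrees, less where a joint would pass 70% of its speed; a pose out of reach is approached as far as the arm can. A call with a gripper value outside its range is refused whole. "hand" is the opening, from 0 (shut) to 1 (fully open), set as the call begins (left out, the last holds). The fingers move at their own pace and stop on an object; "newtons" is the grip in N (left out, the last holds). Time passes only in rows, so rows that repeat a pose let the fingers close. It gives the time, the measured TCP pose, the force, the opening and the grip force at its end, in the units of the state.
- env.observe(): the state, without advancing time (a new reading comes with each control period).
- env.get_image(name): name is "scene" or "top" or "wrist"; returns a dict with "frame" (480x640x3 uint8, red, green, blue), "depth" (480x640 float32, m along the optical axis (not along the pixel's ray), 0 where there is no reading), "fovy" (degrees; the focal length in pixels is half the picture's height over the tangent of half this angle, whatever the lens; pixels are square), "cx", "cy" (the principal point, pixels), "cam_to_world" (4x4, takes a point from camera to world coordinates). Camera axes: x right, y down, z forward; pixel columns grow to the right and rows downward; lengths in m; the calibration is good to about 2 mm. A picture is of the moment at which its call begins.
- env.close_job(): hands the job in; it is judged then, once.
Trained networks look in the newest picture that a camera, given by its name, has taken for a name from the list of things; names that differ only in an ending like _2 or _b are one class to them, and where a whole thing is asked for, a point or a joint stands for the part that bears it (a point fixed in the world has none). Each returns a list of dicts, best first, with "score" (0 to 1); they miss things now and then, are a little off and sometimes report something else, mostly with a low value. They report only what shows in the picture. A call takes as long as a camera call.
- env.regions_of(camera, target): "pixels" (480x640 bool, what is visible of it) and "point" ([row, column] in pixels, amid what is visible of it).
The state is a dict: "time_s": time; "q": joint angles; "qvel": joint speeds; "joint_efforts": joint torques, N m; "position": TCP position; "tool_rot": TCP orientation; "ft_force": force on the tool from outside, world axes, zero at the start; "wrist_torque": the same for the moment, N m; "grip_width": finger opening in m; "gripper_force": force on a finger pad.
Only numpy, scipy, OpenCV 4.12 (cv2) and the standard library are available. Lean on these libraries where they do the work, as an engineer would, in place of code of your own. Each camera call takes 0.05 s, during which the arm holds its last target. There are 200 camera calls.

## Task

Take the reversible grater plate off the wooden draining rest, turn it over so that its coarse face (the one with raised bars, now turned down against the rest) faces out and up, and slide it, handle up, fully home down the channel of the steel grater stand. Then swing the stand's keeper bar all the way across above the plate's shoulder to lock it, and let go; do not disturb the mug or the saucepan.

Things in the scene. Friction and masses are not known exactly. Their poses are not given: they have to be found in the camera images.
- plate: Loose 0.3 kg grater plate. Steel blade 130 wide, 110 long, 5 mm thick, a black handle tab on its upper edge. Origin: middle of lower edge, mid thickness. z: along the plate to the tab; y: width; x: out of the fine (flat, holed) face. Coarse face at -x, five bars 84 mm long, 3 mm proud. Starts on the rest, x up and away from the robot, 28 deg from vertical, tab up, nearest the robot.
- plate_tab (a point): Middle of the plate's tab, 135 mm up the plate (z) from its lower edge. Tab: 44 mm wide, 10 mm thick, in the blade's plane, centred on its thickness, ending 160 mm from the lower edge; grip it across its thickness, tool along the slope. Beside it the blade's upper edge (110 mm up) is a bare shoulder, 43 mm wide on each side. Axes as the plate's.
- rest: Fixed wooden rest, 170 x 152 mm, left or right of the stand. Origin on the table under its middle; x away from the robot, z up. Slope foot at (50, 0, 45) mm, rising towards -x 28 deg from vertical. Two rails, 105 mm long, carry the blade's side margins; middle open. A front board 11 mm out of the slope is 12 mm high; cheeks 69 mm left and right reach 50 mm up. No lips.
- cradle: Channel of the fixed steel stand. Origin: middle of the foot stop, on the rails' surface, 45 mm above the table. z up the slope (28 deg from vertical, rising towards the robot); x out of the slope, up and away from the robot; y left. Rails' surface x = 0, 105 mm long, open between. Walls at y = +-68.5 mm. The plate slides down in -z, lower edge first, onto the stop at z = 0.
- cradle_mouth (a point): Middle of the channel's mouth, cradle (5, 0, 70) mm: lips from each side wall inwards to y = +-56 mm leave a 10 mm gap over the rails (x = 0 to 10 mm) from z = 0 to 70 mm. Walls and lips flare outwards from z = 70 to 92 mm as a lead-in. Home and turned over, the plate's origin is at cradle (2.5, 0, 0) mm, its z along cradle z, its x along cradle -x. Axes as the cradle's.
- keeper (a joint): Angle (rad) of the keeper, a dark flat bar 12 mm wide (x = 0 to 8 mm in the cradle frame) that turns about cradle x. 0: points up the slope. Negative, to -0.5: leans outwards (-y), clear of the channel. 1.57, its stop: locked, lying across towards +y, underside 5 mm above the home plate's -y shoulder. Starts at -0.45 to 0, stiff (0.06 N m), stays where left; push it over with closed fingers.
- keeper_pin (a point): The keeper's pin, at cradle (4, -84, 121) mm, on the right-hand side of the stand seen from the robot. A post 14 mm wide behind it (x below -2 mm) reaches from the foot to z = 130 mm. Axes as the cradle's.
- keeper_tip (a point): Middle of the keeper bar's free end, 52 mm from its pin.
- saucepan: Aluminium saucepan, 176 mm wide, 85 mm high, with a 145 mm handle, on the gas ring far left; origin under its middle. Leave alone.
- mug: White ceramic mug, 82 mm wide, 95 mm high, beyond the gap between rest and stand; origin under its middle. Leave alone.

How it is judged:
By the outcome, as a careful person would: the job done as asked, in the order asked, and still so for the second after the job is handed in, with the robot touching nothing.
It also fails if it takes over 64 s, if anything falls off the work surface, if the arm or the gripper's body presses on something with over 40 N, if the wrist force passes 120 N, or if a joint passes its speed limit or range.

## Working session

There is one attempt and no reset: what is moved stays moved. The work goes in short steps, Python scripts to look and compute and a tool call to move; the robot and the scene stay as the last step left them, time stands still between calls to the robot, and variables do not carry over. Pictures are saved under pics/ and viewed, at most 11 in all, crops included, and the job is handed in when it is done.

Besides the shell and the picture viewer there is one more tool, called after "Call:" as a command line: name --pt "numbers of a row" for each row, then --argument value for the rest. jog_arm: Moves the arm, as the interface text tells. Its arguments: {"type":"object","properties":{"targets":{"type":"array","items":{"type":"array","items":{"type":"number"}}},"hand":{"type":"number"},"newtons":{"type":"number"}},"required":["targets"]}

```bash
ls; mkdir -p pics; python3 - <<'E'
from rig import env
import cv2,numpy as np
o=env.observe();print({k:np.round(v,3).tolist() for k,v in o.items()})
for n in ["scene","top"]:
    d=env.get_image(n);cv2.imwrite(f"pics/{n}0.png",d["frame"][:,:,::-1]);print(n,d["fovy"],d["cx"],d["cy"],np.round(d["cam_to_world"],3).tolist())
    for t in ["plate","plate_tab","rest","cradle","keeper","mug","saucepan"]:
        r=env.regions_of(n,t);print(t,[(round(a["score"],2),np.round(a["point"]).tolist(),int(a["pixels"].sum())) for a in r[:3]])
E
```

```text
pics
{'time_s': 0.0, 'q': [-76.221, 21.84, 74.384, 0.001, 83.859, -12.337], 'qvel': [0.057, 0.015, 0.058, -0.019, 0.019, -0.063], 'joint_efforts': [-0.001, -44.847, -23.128, -0.0, 0.005, 0.0], 'position': [0.242, -0.494, 0.231], 'tool_rot': [[0.898, 0.44, -0.0], [0.44, -0.898, 0.001], [0.0, -0.001, -1.0]], 'ft_force': [0.092, -0.047, -0.332], 'wrist_torque': [-0.015, -0.016, 0.037], 'gripper_force': 0.0, 'grip_width': 0.086}
scene 53.24068203936228 312.10221228665137 231.81305393107758 [[0.762, 0.406, -0.504, 1.147], [0.647, -0.47, 0.601, -0.493], [0.007, -0.784, -0.621, 0.816], [0.0, 0.0, 0.0, 1.0]]
plate [(0.78, [358.0, 188.0], 4104)]
plate_tab [(0.98, [358.0, 189.0], 4135)]
rest [(0.82, [399.0, 197.0], 2816), (0.3, [252.0, 339.0], 2074)]
cradle [(0.69, [255.0, 337.0], 2011)]
keeper [(0.6, [357.0, 187.0], 4168), (0.41, [234.0, 311.0], 146)]
mug [(0.9, [326.0, 334.0], 2247)]
saucepan [(0.85, [136.0, 380.0], 2973)]
top 49.89861803840338 317.7768294713441 243.07632148345647 [[0.027, -0.99, 0.136, 0.424], [-0.999, -0.03, -0.019, 0.153], [0.022, -0.135, -0.991, 1.517], [0.0, 0.0, 0.0, 1.0]]
plate [(0.74, [240.0, 444.0], 955)]
plate_tab [(0.86, [243.0, 447.0], 983)]
rest [(0.66, [232.0, 324.0], 62), (0.64, [256.0, 426.0], 1210)]
cradle [(0.62, [223.0, 296.0], 751)]
keeper [(0.58, [230.0, 322.0], 49)]
mug [(0.85, [198.0, 352.0], 945), (0.24, [223.0, 295.0], 847)]
saucepan [(0.63, [290.0, 130.0], 4612)]
```

View pics/scene0.png

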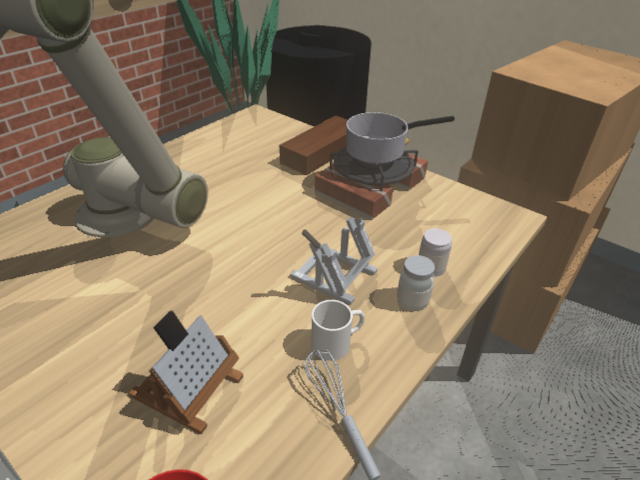

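View pics/top0.png

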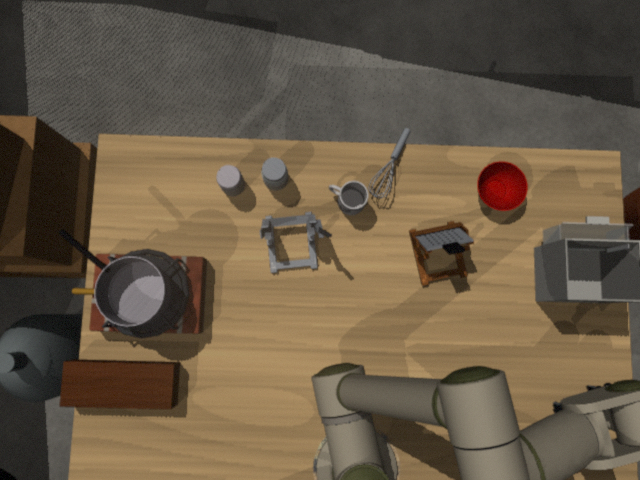

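The scene view shows the plate on the rest at about (188,358), its tab at (171,330), and the stand at (335,260) with the keeper tip near (308,235). The top view has the rest at (440,250), the stand at (293,243), the dark keeper at (322,232), and the mug at (352,197). Next I measure.

```bash
cat > h.py <<'E'
import numpy as np, cv2
from rig import env
def cloud(d,mask=None):
    f=240/np.tan(np.radians(d["fovy"]/2)); v,u=np.mgrid[:480,:640]; z=d["depth"]
    P=np.stack([(u-d["cx"])/f*z,(v-d["cy"])/f*z,z],-1)@d["cam_to_world"][:3,:3].T+d["cam_to_world"][:3,3]
    return P if mask is None else P[mask&(z>0)]
def plane(P,it=300,t=.003):
    rng=np.random.default_rng(0);best=None
    for _ in range(it):
        a,b,c=P[rng.choice(len(P),3,False)];n=np.cross(b-a,c-a);n/=np.linalg.norm(n)+1e-12
        m=abs((P-a)@n)<t
        if best is None or m.sum()>best.sum():best=m
    c=P[best].mean(0);n=np.linalg.svd(P[best]-c)[2][2];return c,n*np.sign(n[2]),best
E
python3 - <<'E'
from h import *
for n in ["scene","top"]:
    d=env.get_image(n)
    m=env.regions_of(n,"plate")[0]["pixels"];P=cloud(d,m)
    c,nn,b=plane(P);print(n,"plate plane",c.round(4),nn.round(3),b.mean().round(2),"tilt",np.degrees(np.arcsin(nn[2])).round(1),"yaw",np.degrees(np.arctan2(nn[1],nn[0])).round(1))
    h=np.array([-nn[1],nn[0],0]);h/=np.linalg.norm(h);s=np.cross(nn,h)
    Q=P[b]-c; uv=np.c_[Q@h,Q@s]; print("extent",np.percentile(uv,[0.5,99.5],axis=0).round(4).tolist(), cv2.minAreaRect((uv[uv[:,1]<0.05]*1000).astype(np.float32)))
    for t in ["cradle","rest","mug"]:
        for r in env.regions_of(n,t)[:2]:
            P=cloud(d,r["pixels"]);print(t,r["score"],np.percentile(P,[2,50,98],axis=0).round(3).tolist())
E
```

```text
scene plate plane [ 0.6406 -0.2282  0.1107] [0.865 0.207 0.457] 0.93 tilt 27.2 yaw 13.4
extent [[-0.0614, -0.0633], [0.0679, 0.088]] ((3.653289794921875, -7.762104034423828), (115.1322021484375, 131.63714599609375), 89.9642562866211)
cradle 0.63 [[0.579, 0.103, -0.0], [0.672, 0.153, 0.088], [0.708, 0.286, 0.185]]
rest 0.95 [[0.553, -0.31, 0.003], [0.667, -0.281, 0.049], [0.708, -0.147, 0.113]]
mug 0.71 [[0.725, -0.011, 0.006], [0.769, 0.031, 0.06], [0.803, 0.09, 0.095]]
mug 0.31 [[0.386, 0.512, 0.125], [0.481, 0.607, 0.173], [0.59, 0.75, 0.206]]
top plate plane [ 0.6348 -0.2215  0.1141] [0.865 0.207 0.456] 0.94 tilt 27.2 yaw 13.5
extent [[-0.0637, -0.0694], [0.0618, 0.0874]] ((-0.957489013671875, -10.596500396728516), (121.06463623046875, 128.8923797607422), 89.73014831542969)
cradle 0.92 [[0.624, 0.108, 0.002], [0.674, 0.199, 0.074], [0.703, 0.287, 0.186]]
rest 0.84 [[0.527, -0.308, -0.002], [0.602, -0.214, 0.018], [0.696, -0.145, 0.137]]
mug 0.69 [[0.719, -0.006, -0.0], [0.771, 0.032, 0.031], [0.797, 0.09, 0.098]]
mug 0.24 [[0.593, -0.282, 0.052], [0.634, -0.223, 0.116], [0.674, -0.161, 0.19]]
```

```bash
python3 - <<'E'
from h import *
d=env.get_image("wrist");o=env.observe()
R=np.array(o["tool_rot"]);p=np.array(o["position"]);T=d["cam_to_world"]
print("fov",d["fovy"],d["cx"],d["cy"],"cam in tool R",(R.T@T[:3,:3]).round(3).tolist(),"t",(R.T@(T[:3,3]-p)).round(4))
P=cloud(d);print("table z",np.percentile(P[...,2][d["depth"]>0],[5,50,95]).round(4))
for n in ["scene","top"]:
    d=env.get_image(n);r=env.regions_of(n,"cradle")[0];P=cloud(d,r["pixels"])
    P=P[(P[:,2]>.05)]
    c,nn,b=plane(P);print(n,len(P),c.round(4),nn.round(3),b.mean().round(2),"tilt",np.degrees(np.arcsin(nn[2])).round(1),"yaw",np.degrees(np.arctan2(nn[1],nn[0])).round(1))
    cv2.imwrite(f"pics/{n}_stand.png",cv2.resize(d["frame"][(200,195)[n=="top"]:,(270,240)[n=="top"]:][:110,:120,::-1],None,fx=5,fy=5,interpolation=cv2.INTER_CUBIC))
E
```

```text
fov 65.71337056938621 319.6128028476387 244.31265729708156 cam in tool R [[-0.001, -0.957, -0.291], [1.0, -0.001, -0.001], [0.0, -0.291, 0.957]] t [ 0.0735  0.0012 -0.1423]
table z [-1.900e-03 -1.000e-04  3.129e-01]
scene 1558 [0.6688 0.1751 0.0964] [0.879 0.013 0.477] 0.35 tilt 28.5 yaw 0.9
top 560 [0.6532 0.1866 0.1126] [0.888 0.126 0.443] 0.35 tilt 26.3 yaw 8.1
```

Call:
jog_arm --pt "3 -2 -0.3 0 0 0" --pt "6 -4 -0.6 0 0 0" --pt "9 -6.2 -0.9 0 0 0" --pt "12 -8.3 -1.2 0 0 0" --pt "15 -10.4 -1.5 0 0 0" --pt "18 -12.4 -1.7 0 0 0" --pt "21 -14.5 -1.8 0 0 0" --pt "24 -16.6 -2 0 0 0"

```text
time_s: 2.22
position: [0.385, -0.2375, 0.2515]
tool_rot: [[0.898, 0.44, 0.0], [0.44, -0.898, -0.0], [0.0, 0.0, -1.0]]
ft_force: [0.6, -0.3, -0.4]
grip_width: 0.0853
gripper_force: 0.0
```

Call:
jog_arm --pt "3 -2 -0.3 0 0 0" --pt "6 -4 -0.6 0 0 0" --pt "9 -6.2 -0.9 0 0 0" --pt "12 -8.3 -1.2 0 0 0" --pt "15 -10.4 -1.5 0 0 0" --pt "18 -12.4 -1.7 0 0 0" --pt "21 -14.5 -1.8 0 0 0" --pt "24 -16.6 -2 0 0 0"

```text
time_s: 2.88
position: [0.5275, 0.0174, 0.2714]
tool_rot: [[0.898, 0.44, 0.0], [0.44, -0.898, -0.0], [0.0, 0.0, -1.0]]
ft_force: [0.9, -1.2, 0.6]
grip_width: 0.0854
gripper_force: 0.0
```

Call:
jog_arm --pt "3 -2 -0.3 0 0 0" --pt "6 -4 -0.6 0 0 0" --pt "9 -6.2 -0.9 0 0 0" --pt "12 -8.3 -1.1 0 0 0" --pt "15.6 -10.7 -1.4 0 0 0" --pt "15.6 -10.7 -1.4 0 0 0"

```text
time_s: 3.38
position: [0.6215, 0.1856, 0.2842]
tool_rot: [[0.896, 0.444, -0.0], [0.444, -0.896, 0.002], [0.001, -0.001, -1.0]]
ft_force: [1.4, -0.1, 0.3]
grip_width: 0.0853
gripper_force: 0.0
```

```bash
python3 - <<'E'
from h import *
o=env.observe();print(o["time_s"],np.round(o["q"],1),np.round(o["position"],4))
d=env.get_image("wrist");cv2.imwrite("pics/w1.png",d["frame"][:,:,::-1]);np.savez("w1.npz",**d)
for t in ["cradle","keeper","keeper_tip"]:
    for r in env.regions_of("wrist",t)[:2]:print(t,r["score"],np.round(r["point"]),np.percentile(cloud(d,r["pixels"]),[2,50,98],axis=0).round(3).tolist())
E
```

```text
3.3833 [ 6.2 30.9 50.5  0.1 98.6 69.8] [0.6215 0.1856 0.2842]
cradle 0.91 [158. 364.] [[0.627, 0.102, 0.041], [0.667, 0.176, 0.102], [0.705, 0.283, 0.192]]
keeper 0.65 [269. 424.] [[0.624, 0.095, 0.153], [0.636, 0.11, 0.179], [0.648, 0.126, 0.197]]
keeper_tip 0.93 [271. 422.] [[0.624, 0.095, 0.154], [0.636, 0.109, 0.18], [0.648, 0.126, 0.197]]
```

View pics/w1.png

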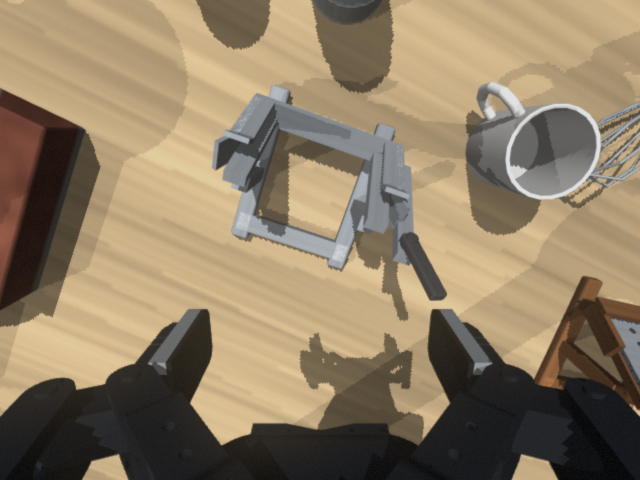

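The wrist view shows the stand at about (315,170), the mug at (555,150), and the keeper bar from (405,235) to (437,297), leaning outwards. I'll fit the cradle frame to the depth.

```bash
cat > fit.py <<'E'
from h import *
d=dict(np.load("w1.npz"));P=cloud(d);P[d["depth"]==0]=np.nan
# local normals by smoothed gradients
k=2
du=np.roll(P,-k,1)-np.roll(P,k,1);dv=np.roll(P,-k,0)-np.roll(P,k,0)
N=np.cross(du,dv);L=np.linalg.norm(N,axis=-1,keepdims=True);N=N/L;N*=-np.sign((N*d["cam_to_world"][:3,2]).sum(-1,keepdims=True))
ok=(np.linalg.norm(du,axis=-1)<.012)&(np.linalg.norm(dv,axis=-1)<.012)&(P[...,2]>.03)&(abs(P[...,0]-.66)<.08)&(abs(P[...,1]-.19)<.12)
Q=P[ok];n=N[ok]
az=np.degrees(np.arctan2(n[:,1],n[:,0]));s=abs(n[:,2]-np.sin(np.radians(28)))<.12
print("slope faces",s.sum(),"az hist",[(a,int(c)) for c,a in zip(*np.histogram(az[s],np.arange(-30,50,4))) ])
w=abs(n[:,2])<.2;print("vert faces az%180",[(a,int(c)) for c,a in zip(*np.histogram(az[w]%180,np.arange(60,130,4)))])
np.savez("st.npz",Q=P[(P[...,2]>.03)&(abs(P[...,0]-.66)<.09)&(abs(P[...,1]-.19)<.13)])
E
python3 fit.py
```

```text
slope faces 16635 az hist [(np.int64(-30), 114), (np.int64(-26), 115), (np.int64(-22), 155), (np.int64(-18), 192), (np.int64(-14), 200), (np.int64(-10), 270), (np.int64(-6), 391), (np.int64(-2), 496), (np.int64(2), 559), (np.int64(6), 613), (np.int64(10), 497), (np.int64(14), 434), (np.int64(18), 302), (np.int64(22), 231), (np.int64(26), 152), (np.int64(30), 126), (np.int64(34), 93), (np.int64(38), 120), (np.int64(42), 123)]
vert faces az%180 [(np.int64(60), 359), (np.int64(64), 291), (np.int64(68), 257), (np.int64(72), 227), (np.int64(76), 201), (np.int64(80), 175), (np.int64(84), 167), (np.int64(88), 178), (np.int64(92), 205), (np.int64(96), 247), (np.int64(100), 337), (np.int64(104), 430), (np.int64(108), 600), (np.int64(112), 617), (np.int64(116), 647), (np.int64(120), 566), (np.int64(124), 459)]
```

```bash
cat > fit2.py <<'E'
from h import *
Q=np.load("st.npz")["Q"];t=np.radians(28)
def frame(yaw):
    a=np.radians(yaw);X=np.array([np.cos(t)*np.cos(a),np.cos(t)*np.sin(a),np.sin(t)]);Y=np.array([-np.sin(a),np.cos(a),0]);return np.c_[X,Y,np.cross(X,Y)]
if __name__=="__main__":
    o=np.array([.70,.19,.045])
    res=[]
    for yaw in np.arange(-4,18,.5):
        C=(Q-o)@frame(yaw)*1000
        e=[(lambda h:(h.astype(float)**2).sum()/h.sum()**2)(np.histogram(C[:,i],np.arange(-120,120,1))[0]) for i in(0,1)]
        res.append((yaw,e[0]*1e3,e[1]*1e3))
    for r in res[::2]:print(np.round(r,2))
    yaw=max(res,key=lambda r:r[1]+r[2])[0];print("best",yaw)
    C=(Q-o)@frame(yaw)*1000
    im=np.full((500,780,3),255,np.uint8)
    col=cv2.applyColorMap(np.clip((C[:,0]+40)*3,0,255).astype(np.uint8),cv2.COLORMAP_JET)[:,0]
    col2=cv2.applyColorMap(np.clip((C[:,2]+20)*1.5,0,255).astype(np.uint8),cv2.COLORMAP_JET)[:,0]
    for c,k,k2 in zip(C,col,col2):
        if abs(c[1])<115 and -60<c[2]<190 and -60<c[0]<60:
            im[int(20+(190-c[2])*1.9),int(220-c[1]*1.9)]=k
            im[int(250-c[0]*1.9*1.5)%500,int(600-c[1]*1.5)]=k2
    for y in range(-100,101,50):
        cv2.putText(im,str(y),(int(210-y*1.9),12),0,.4,0);cv2.line(im,(int(220-y*1.9),15),(int(220-y*1.9),495),(200,200,200),1)
        cv2.putText(im,str(y),(int(590-y*1.5),12),0,.4,0)
    for z in range(-50,190,25):cv2.putText(im,str(z),(0,int(24+(190-z)*1.9)),0,.4,0)
    for x in range(-50,51,10):cv2.putText(im,str(x),(430,int(254-x*2.85)),0,.4,0)
    cv2.imwrite("pics/fit.png",im)
E
python3 fit2.py
```

```text
[-4.   10.59  7.8 ]
[-3.   10.67  7.78]
[-2.   10.83  7.76]
[-1.   11.11  7.73]
[ 0.   11.56  7.71]
[ 1.   11.94  7.7 ]
[ 2.   12.24  7.69]
[ 3.   12.73  7.68]
[ 4.   13.2   7.69]
[ 5.   13.74  7.71]
[ 6.   14.02  7.71]
[ 7.   14.62  7.75]
[ 8.   15.01  7.76]
[ 9.   15.15  7.77]
[10.   15.38  7.8 ]
[11.   15.68  7.82]
[12.   15.65  7.85]
[13.   15.71  7.9 ]
[14.   15.81  7.96]
[15.   15.98  8.01]
[16.   15.99  8.11]
[17.   16.15  8.19]
best 17.5
```

View pics/fit.png

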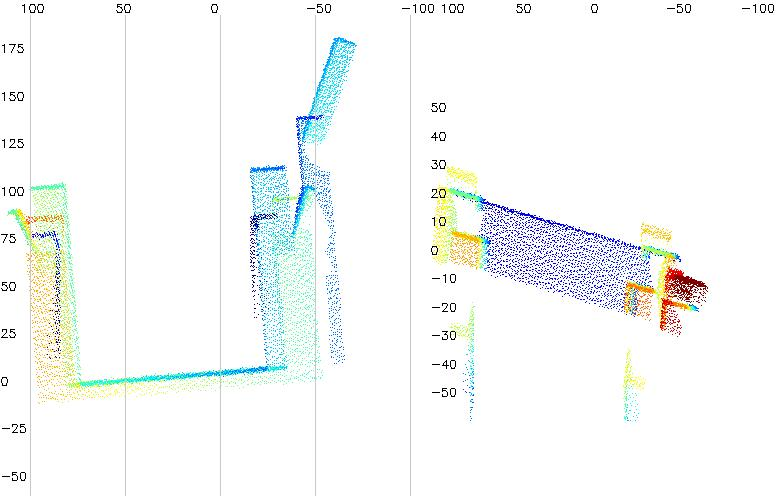

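```bash
sed -i 's/yaw=max.*$/import sys;yaw=float(sys.argv[1])/' fit2.py; python3 - <<'E'
from fit2 import *
o=np.array([.70,.19,.045])
C=(Q-o)@frame(8.2)*1000
m=(C[:,1]>-30)&(C[:,1]<55)&(C[:,2]>-25)&(C[:,2]<15);P=Q[m]
c,n,b=plane(P,t=.0015);print("foot face",len(P),b.mean(),c.round(4),n.round(3),np.degrees(np.arctan2(n[1],n[0])),np.degrees(np.arcsin(n[2])))
E
python3 fit2.py 8.2 | tail -1
```

```text
foot face 2260 0.8442477876106195 [0.6906 0.2021 0.0455] [-0.464 -0.06   0.884] -172.63877677031073 62.098577905449226
[17.   16.15  8.19]
```

View pics/fit.png

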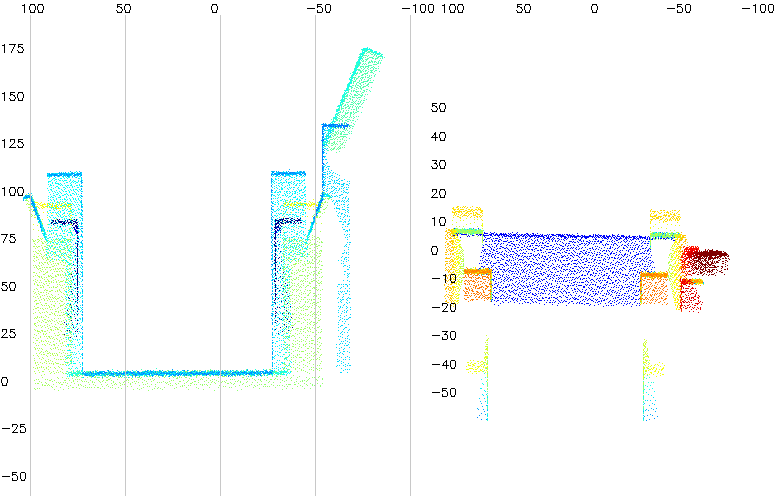

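```bash
python3 - <<'E'
from fit2 import *
yaw=7.36;R=frame(yaw);o=np.array([.70,.19,.045]);C=(Q-o)@R*1000
def sel(y,z,x=(-60,60)):return C[(C[:,1]>y[0])&(C[:,1]<y[1])&(C[:,2]>z[0])&(C[:,2]<z[1])&(C[:,0]>x[0])&(C[:,0]<x[1])]
def pk(v,w=.5):
    h,e=np.histogram(v,np.arange(v.min()-1,v.max()+1,w));i=np.argsort(h)[::-1][:5];return [(round(e[j],1),int(h[j])) for j in i]
print("stop z",np.median(sel((-20,60),(-2,10))[:,2]))
for nm,y in(("L",(74,88)),("R",(-44,-30))):
    s=sel(y,(95,108));print(nm,"rail face x",pk(s[:,0]),"rail end z",pk(sel(y,(104,114))[:,2]))
    s=sel(y,(30,70));print("  mid x",pk(s[:,0]))
s=sel((66,80),(50,105),(-5,12));print("L rail inner y",np.percentile(s[:,1],[.5,2]))
s=sel((-36,-20),(50,105),(-5,12));print("R rail inner y",np.percentile(s[:,1],[98,99.5]))
for y in((88,104),(-58,-44)):
    s=sel(y,(10,60));print("lip x",pk(s[:,0]),"y",np.percentile(s[:,1],[1,99]))
s=sel((55,110),(20,65),(10,25));print("lip L y",np.percentile(s[:,1],[1,99]),"x",pk(s[:,0]))
s=sel((-70,-20),(20,65),(10,25));print("lip R y",np.percentile(s[:,1],[1,99]),"x",pk(s[:,0]))
s=sel((-75,-50),(120,140),(-30,4));print("post top z",np.percentile(s[:,2],[50,98]),"y",np.percentile(s[:,1],[1,99]),"x",np.percentile(s[:,0],[1,99]))
k=sel((-100,-48),(138,190));print("keeper x",pk(k[:,0]));t=k[k[:,0]>np.median(k[:,0])-3]
c,n=k[:,1:].mean(0),np.linalg.svd(k[:,1:]-k[:,1:].mean(0),full_matrices=False)[2][0];n*=np.sign(n[1]);print("keeper dir angle(rad)",np.arctan2(n[0],n[1]),"mean",c,"tip proj",np.percentile((k[:,1:]-c)@n,99.5),"width",np.percentile((k[:,1:]-c)@[n[1],-n[0]],[1,99]))
E
```

```text
stop z 4.088969710434329
L rail face x [(np.float64(-8.9), 81), (np.float64(-8.4), 51), (np.float64(-9.4), 39), (np.float64(-7.9), 6), (np.float64(-9.9), 3)] rail end z [(np.float64(109.0), 65), (np.float64(108.5), 57), (np.float64(109.5), 48), (np.float64(108.0), 19), (np.float64(104.5), 13)]
  mid x [(np.float64(5.2), 128), (np.float64(4.7), 98), (np.float64(-8.8), 97), (np.float64(-9.3), 57), (np.float64(-8.3), 50)]
R rail face x [(np.float64(-8.8), 70), (np.float64(-8.3), 50), (np.float64(-9.3), 28), (np.float64(-7.8), 14), (np.float64(-9.8), 3)] rail end z [(np.float64(109.0), 65), (np.float64(108.5), 51), (np.float64(108.0), 27), (np.float64(109.5), 21), (np.float64(107.5), 19)]
  mid x [(np.float64(5.4), 132), (np.float64(-8.6), 111), (np.float64(5.9), 68), (np.float64(-8.1), 60), (np.float64(4.9), 45)]
L rail inner y [77.73024474 77.76700264]
R rail inner y [-33.84089974 -33.79414249]
lip x [(np.float64(4.9), 151), (np.float64(5.4), 112), (np.float64(4.4), 31), (np.float64(5.9), 30), (np.float64(6.4), 0)] y [88.17664673 97.94738707]
lip x [(np.float64(5.3), 118), (np.float64(5.8), 114), (np.float64(4.8), 38), (np.float64(6.3), 20), (np.float64(6.8), 2)] y [-53.83623934 -44.06864547]Traceback (most recent call last):
  File "<stdin>", line 14, in <module>
    return _quantile_unchecked(
        a, q, axis, out, overwrite_input, method, keepdims, weights)
    return _ureduce(a,
                    func=_quantile_ureduce_func,
    ...<5 lines>...
                    overwrite_input=overwrite_input,
                    method=method)
    r = func(a, **kwargs)
    result = _quantile(arr,
                       quantiles=q,
    ...<2 lines>...
                       out=out,
                       weights=wgt)
    slices_having_nans = np.isnan(arr[-1, ...])
                                  ~~~^^^^^^^^^
IndexError: index -1 is out of bounds for axis 0 with size 0
```

```bash
python3 - <<'E'
from fit2 import *
yaw=7.3;R=frame(yaw);o=np.array([.70,.19,.045]);C=(Q-o)@R*1000
s=C[(C[:,0]>3)&(C[:,0]<8)&(C[:,2]>15)&(C[:,2]<65)]
for g in(s[s[:,1]>20],s[s[:,1]<20]):print("lip y",np.percentile(g[:,1],[.5,2,98,99.5]).round(1))
s=C[(C[:,2]>107)&(C[:,2]<112)]
for g in(s[s[:,1]>20],s[s[:,1]<20]):print("rail end y",np.percentile(g[:,1],[.5,2,98,99.5]).round(1),"x",np.percentile(g[:,0],[1,50,99]).round(1))
s=C[(C[:,2]>130)&(C[:,2]<138)&(C[:,0]<-11)];print("post top",len(s),np.percentile(s,[1,50,99],axis=0).round(1).tolist())
k=C[(C[:,2]>140)&(C[:,1]<-45)];print("keeper x",np.percentile(k[:,0],[1,50,99]).round(1))
k=k[:,1:];c=k.mean(0);r=cv2.minAreaRect(k.astype(np.float32));print("keeper rect",r)
vx,vy,*_=cv2.fitLine(k.astype(np.float32),cv2.DIST_HUBER,0,.01,.01).ravel();print("dir",np.degrees(np.arctan2(vx*np.sign(vy),abs(vy))),c)
E
```

```text
lip y [77.9 78.1 97.7 97.8]
lip y [-53.9 -53.2 -33.9 -33.8]
rail end y [71.8 71.9 89.5 89.7] x [-18.7 -12.6  -7.8]
rail end y [-62.2 -60.2 -28.2 -28. ] x [-18.6 -12.2  -7.7]
post top 158 [[-20.7, -68.7, 130.7], [-16.0, -60.5, 133.9], [-11.1, -55.1, 134.9]]
keeper x [ -5.   95.6 110.7]
keeper rect ((-64.1773910522461, 227.0543670654297), (174.12210083007812, 29.54566192626953), 81.5436019897461)
dir 8.878943 [-54.52306882 286.10417063]
```

Call:
jog_arm --pt "-1.5 2.7 0 0 0 0" --pt "-3.4 6 0 0 0 0" --pt "-5.3 9.3 0 0 0 0" --pt "-7.2 12.7 0 0 0 0" --pt "-9.2 16.2 0 0 0 0" --pt "-11.2 19.7 0 0 0 0" --pt "-13.2 23.2 0 0 0 0" --pt "-15.2 26.7 0 0 0 0"

```text
time_s: 4.25
position: [0.5993, -0.1294, 0.2861]
tool_rot: [[0.899, 0.438, 0.001], [0.438, -0.899, -0.0], [0.0, 0.001, -1.0]]
ft_force: [1.2, 1.2, -0.0]
grip_width: 0.0852
gripper_force: 0.0
```

Call:
jog_arm --pt "-2 3.5 0 0 0 0" --pt "-4 7 0 0 0 0" --pt "-6 10.4 0 0 0 0" --pt "-6 10.4 0 0 0 0" --pt "-6 10.4 0 0 0 0"

```text
time_s: 4.67
position: [0.5912, -0.2491, 0.2852]
tool_rot: [[0.9, 0.436, -0.0], [0.436, -0.9, 0.0], [-0.0, -0.0, -1.0]]
ft_force: [-0.7, 0.7, -0.5]
grip_width: 0.0854
gripper_force: 0.0
```

```bash
cat > pose.py <<'E'
from fit2 import frame
import numpy as np
RC=frame(7.3);OC=np.array([.70,.19,.045])+RC@np.array([-.0086,.0220,.0040])
E
python3 - <<'E'
from h import *
from pose import *
print("cradle origin",OC.round(4))
o=env.observe();print(o["time_s"],np.round(o["q"],1),np.round(o["position"],4))
d=env.get_image("wrist");np.savez("w2.npz",**d);cv2.imwrite("pics/w2.png",d["frame"][:,:,::-1])
r=env.regions_of("wrist","plate");print([(a["score"],a["point"],a["pixels"].sum()) for a in r])
P=cloud(d,r[0]["pixels"]);c,n,b=plane(P,t=.002);print(c.round(4),n.round(4),b.mean(),"yaw",np.degrees(np.arctan2(n[1],n[0])),"tilt",np.degrees(np.arcsin(n[2])))
A=cloud(d);A=A[(d["depth"]>0)&(abs(A[...,0]-.62)<.12)&(abs(A[...,1]+.22)<.12)&(A[...,2]>.03)]
h=np.array([-n[1],n[0],0]);h/=np.linalg.norm(h);s=np.cross(n,h);C=(A-c)@np.c_[n,h,s]*1000
im=np.full((500,780,3),255,np.uint8);col=cv2.applyColorMap(np.clip(C[:,0]*10+128,0,255).astype(np.uint8),cv2.COLORMAP_JET)[:,0]
for q,k in zip(C,col):
    if abs(q[1])<110 and abs(q[2])<110:im[int(250-q[2]*2.2),int(390-q[1]*2.2)]=k
cv2.imwrite("pics/fitp.png",im)
f=C[abs(C[:,0])<1.5];F=f[(f[:,2]<25)&(abs(f[:,1])<80)]
print("blade rect",cv2.minAreaRect(F[:,1:].astype(np.float32)),"pct",np.percentile(F[:,1:],[.3,2,98,99.7],axis=0).round(1).tolist())
T=C[(C[:,2]>62)&(abs(C[:,0])<15)];print("tab",len(T),np.percentile(T,[1,50,99],axis=0).round(1).tolist())
E
```

```text
cradle origin [0.6878 0.2106 0.0445]
4.6667 [-33.4  30.1  51.8  -0.   98.2  30.8] [ 0.5912 -0.2491  0.2852]
[(0.91, [162.2, 312.7], np.int64(14330))]
[ 0.6358 -0.2253  0.1166] [0.8664 0.2058 0.4549] 0.9154110309061602 yaw 13.363285476030352 tilt 27.059901654375462
blade rect ((-0.637603759765625, -27.37421417236328), (151.81045532226562, 104.67328643798828), 0.04500219598412514) pct [[-70.1, -78.7], [-64.1, -76.0], [62.5, 23.0], [68.3, 24.6]]
tab 1830 [[-8.4, -22.1, 62.3], [0.3, -0.5, 77.2], [1.7, 20.4, 82.4]]
```

View pics/fitp.png

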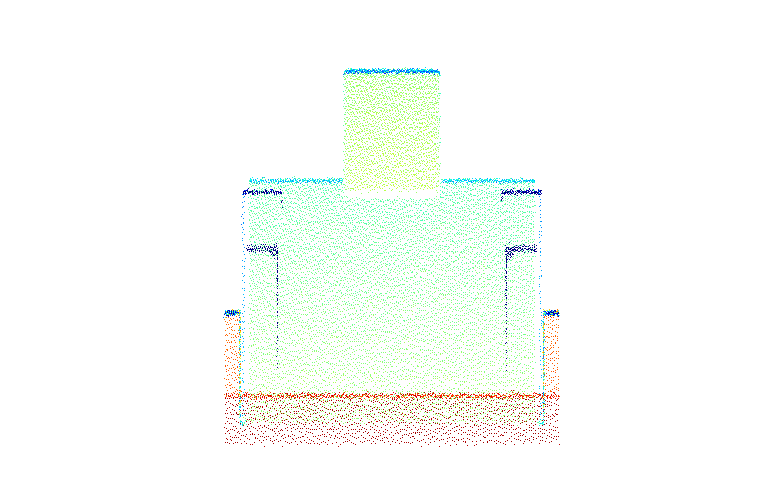

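The plate fit shows the tab centred at column 391 (s = 57..82 mm), with the blade squarely on the rest and dimensions matching. Next I plan the pre-grasp pose.

```bash
cat >> pose.py <<'E'
from scipy.spatial.transform import Rotation as Ro, Slerp
RP=frame(13.36);TAB=np.array([.6069,-.2330,.1654])
def now():
    from rig import env
    o=env.observe();print("t",round(o["time_s"],2),"q",np.round(o["q"],1),"p",np.round(o["position"],4),"F",np.round(o["ft_force"],1));return np.array(o["position"]),np.array(o["tool_rot"])
def plan(p,R,pt,Rt,n=1):
    """n calls; prints per call the total shift (cm) and turn (deg) in the tool axes at that call's start"""
    S=Slerp([0,1],Ro.from_matrix([R,Rt]))
    for i in range(n):
        a,b=S(i/n).as_matrix(),S((i+1)/n).as_matrix();dp=(pt-p)/n
        print("call",i+1,"shift",(a.T@dp*100).round(2),"turn",np.degrees(Ro.from_matrix(a.T@b).as_rotvec()).round(2))
    return pt,Rt
def tool(RF,flip):
    "tool axes for gripping a plate-like frame RF: z=-RF.z, y=+-RF.x"
    z=-RF[:,2];y=flip*RF[:,0];return np.c_[np.cross(y,z),y,z]
E
python3 - <<'E'
from pose import *
p,R=now();RG=tool(RP,-1)
p,R=plan(p,R,TAB+.08*RP[:,2],RG,2)
plan(p,R,TAB-.019*RP[:,2],RG)
E
```

```text
t 4.77 q [-33.1  30.   51.8   0.   98.2  30.8] p [ 0.5921 -0.2463  0.2858] F [0.8 0.8 0.5]
call 1 shift [-0.88 -0.69  2.49] turn [10.01 12.51 50.2 ]
call 2 shift [-1.37  0.82  2.21] turn [10.01 12.51 50.2 ]
call 1 shift [-0.   0.   9.9] turn [0. 0. 0.]
```

Call:
jog_arm --pt "-0.1 -0.1 0.3 1.2 1.5 6.2" --pt "-0.2 -0.2 0.6 2.5 3.1 12.5" --pt "-0.3 -0.3 0.9 3.7 4.7 18.8" --pt "-0.4 -0.3 1.2 5 6.2 25.1" --pt "-0.5 -0.4 1.5 6.2 7.8 31.4" --pt "-0.7 -0.5 1.9 7.5 9.4 37.6" --pt "-0.8 -0.6 2.2 8.8 10.9 43.9" --pt "-0.9 -0.7 2.5 10 12.5 50.2" --hand 0.6

```text
time_s: 5.43
position: [0.5816, -0.2425, 0.2607]
tool_rot: [[0.896, -0.391, 0.208], [-0.427, -0.888, 0.171], [0.118, -0.242, -0.963]]
ft_force: [-0.3, -1.2, 1.0]
grip_width: 0.0511
gripper_force: 0.0
```

Call:
jog_arm --pt "-0.2 0.1 0.3 1.2 1.5 6.2" --pt "-0.3 0.2 0.6 2.5 3.1 12.5" --pt "-0.5 0.3 0.9 3.7 4.7 18.8" --pt "-0.7 0.4 1.2 5 6.2 25.1" --pt "-0.9 0.5 1.5 6.2 7.8 31.4" --pt "-1.1 0.6 1.8 7.5 9.4 37.6" --pt "-1.3 0.8 2 8.8 10.9 43.9" --pt "-1.4 0.8 2.2 10 12.5 50.2"

```text
time_s: 6.1
position: [0.5702, -0.24, 0.2359]
tool_rot: [[0.228, -0.859, 0.457], [-0.974, -0.201, 0.108], [-0.001, -0.47, -0.883]]
ft_force: [0.1, -0.7, -0.2]
grip_width: 0.051
gripper_force: 0.0
```

Call:
jog_arm --pt "0 0 0 0 0 0" --pt "0 0 0 0 0 0"

```text
time_s: 6.27
position: [0.5704, -0.2401, 0.2362]
tool_rot: [[0.236, -0.858, 0.456], [-0.972, -0.209, 0.11], [0.001, -0.469, -0.883]]
ft_force: [-0.2, 0.6, -0.0]
grip_width: 0.0512
gripper_force: 0.0
```

```bash
python3 - <<'E'
from pose import *
p,R=now();RG=tool(RP,-1)
plan(p,R,TAB+.08*RP[:,2],RG);plan(p,R,TAB-.019*RP[:,2],RG)
E
```

```text
t 6.27 q [-43.5  20.6  80.6  25.7  65.1 114.6] p [ 0.5704 -0.2401  0.2362] F [-0.2  0.6 -0. ]
call 1 shift [ 0.15  0.05 -0.01] turn [0.05 0.08 0.31]
call 1 shift [0.17 0.04 9.89] turn [0.05 0.08 0.31]
```

Call:
jog_arm --pt "0.1 0 1.5 0 0 0.3" --pt "0.2 0 3.5 0 0 0.3" --pt "0.2 0 5.5 0 0 0.3" --pt "0.2 0 7.5 0 0 0.3" --pt "0.2 0 9 0 0 0.3" --pt "0.2 0 9.9 0 0 0.3" --pt "0.2 0 9.9 0 0 0.3"

```text
time_s: 6.85
position: [0.6165, -0.2315, 0.1467]
tool_rot: [[0.231, -0.86, 0.454], [-0.973, -0.203, 0.111], [-0.004, -0.467, -0.884]]
ft_force: [-0.1, 0.4, -0.1]
grip_width: 0.0513
gripper_force: 0.0
```

```bash
python3 - <<'E'
from h import *
from pose import *
p,R=now();plan(p,R,TAB-.019*RP[:,2],tool(RP,-1))
d=env.get_image("wrist");cv2.imwrite("pics/w3.png",d["frame"][:,:,::-1])
E
```

```text
t 6.85 q [-39.5  29.2  82.3  27.5  54.3 113.7] p [ 0.6165 -0.2315  0.1467] F [-0.1  0.4 -0.1]
call 1 shift [-0.08 -0.02 -0.21] turn [ 0.13  0.19 -0.1 ]
```

View pics/w3.png

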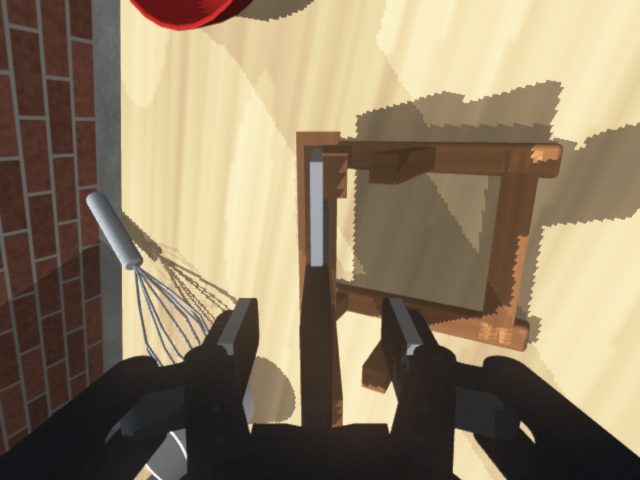

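The tab (column ~320) sits centred between the pads (250 / 385). I back off 2 mm and close.

Call:
jog_arm --pt "-0.1 0 -0.2 0 0 0" --pt "-0.1 0 -0.2 0 0 0" --pt "-0.1 0 -0.2 0 0 0" --pt "-0.1 0 -0.2 0 0 0" --pt "-0.1 0 -0.2 0 0 0" --pt "-0.1 0 -0.2 0 0 0" --hand 0 --newtons 70

```text
time_s: 7.4
position: [0.6154, -0.232, 0.1513]
tool_rot: [[0.228, -0.859, 0.458], [-0.974, -0.201, 0.108], [-0.001, -0.471, -0.882]]
ft_force: [-1.5, 1.5, 6.1]
grip_width: 0.0093
gripper_force: 69.4
```

```bash
python3 - <<'E'
from pose import *
p,R=now();plan(p,R,TAB-.019*RP[:,2],tool(RP,-1))
E
```

```text
t 7.4 q [-39.7  28.8  82.3  27.5  54.4 113.8] p [ 0.6154 -0.232   0.1513] F [-1.5  1.5  6.1]
call 1 shift [-0.1   0.09  0.26] turn [-0.08 -0.06 -0.19]
```

Call:
jog_arm --pt "0 0 -0.5 0 0 0" --pt "0 0 -1.5 0 0 0" --pt "0 0 -3 0 0 0" --pt "0 0 -5 0 0 0" --pt "0 0 -7.5 0 0 0" --pt "0 0 -10 0 0 0" --pt "0 0 -12 0 0 0" --pt "0 0 -13 0 0 0"

```text
time_s: 8.07
position: [0.5549, -0.2463, 0.2668]
tool_rot: [[0.227, -0.86, 0.457], [-0.974, -0.201, 0.107], [-0.0, -0.469, -0.883]]
ft_force: [-0.4, -0.1, -2.5]
grip_width: 0.0092
gripper_force: 69.4
```

```bash
cat >> pose.py <<'E'
GY,GZ=-.001,.1186
def tcp(z,dx=0,dy=0): return OC+RC@np.array([.0025+dx,-GY+dy,z+GZ])
E
python3 - <<'E'
from pose import *
p,R=now();pt=tcp(.190);RT=tool(RC,1);print(pt.round(3));n=4
D=R.T@(RT@Ro.from_euler('z',180,degrees=True).as_matrix());rv=Ro.from_matrix(D).as_rotvec()
Rs=[R@Ro.from_rotvec(rv*i/n).as_matrix()@Ro.from_euler('z',-180*i/n,degrees=True).as_matrix() for i in range(n+1)]
for i in range(n):
    a=p+(pt-p)*i/n
    print("shift",(Rs[i].T@((pt-p)/n)*100).round(2),"turn",np.degrees(Ro.from_matrix(Rs[i].T@Rs[i+1]).as_rotvec()).round(2))
E
```

```text
t 8.07 q [-45.2  18.1  79.1  25.3  69.2 115.4] p [ 0.5549 -0.2463  0.2668] F [-0.4 -0.1 -2.5]
[0.546 0.193 0.318]
shift [-10.76  -2.62  -0.06] turn [ -0.27   0.65 -43.71]
shift [-5.96 -9.33 -0.19] turn [ -0.65   0.27 -43.71]
shift [  2.13 -10.86  -0.32] turn [ -0.65  -0.27 -43.71]
shift [ 9.04 -6.37 -0.45] turn [ -0.27  -0.65 -43.71]
```

Call:
jog_arm --pt "-1.3 -0.3 0 0 0.1 -5.5" --pt "-2.7 -0.7 0 0 0.2 -11" --pt "-4 -1 0 -0.1 0.2 -16.4" --pt "-5.4 -1.3 0 -0.1 0.3 -21.9" --pt "-6.7 -1.6 0 -0.2 0.4 -27.3" --pt "-8.1 -2 0 -0.2 0.5 -32.8" --pt "-9.4 -2.3 -0.1 -0.2 0.6 -38.2" --pt "-10.8 -2.6 -0.1 -0.3 0.6 -43.7"

```text
time_s: 8.73
position: [0.5526, -0.1348, 0.2771]
tool_rot: [[0.758, -0.466, 0.456], [-0.563, -0.821, 0.098], [0.328, -0.331, -0.884]]
ft_force: [-0.2, -0.7, -2.7]
grip_width: 0.009
gripper_force: 69.3
```

Call:
jog_arm --pt "-0.7 -1.2 0 -0.1 0 -5.5" --pt "-1.5 -2.3 0 -0.2 0.1 -11" --pt "-2.2 -3.5 -0.1 -0.2 0.1 -16.4" --pt "-3 -4.7 -0.1 -0.3 0.1 -21.9" --pt "-3.7 -5.8 -0.1 -0.4 0.2 -27.3" --pt "-4.5 -7 -0.1 -0.5 0.2 -32.8" --pt "-5.2 -8.2 -0.2 -0.6 0.2 -38.2" --pt "-6 -9.3 -0.2 -0.6 0.3 -43.7"

```text
time_s: 9.4
position: [0.55, -0.0249, 0.2903]
tool_rot: [[0.87, 0.182, 0.459], [0.16, -0.983, 0.087], [0.467, -0.002, -0.884]]
ft_force: [-0.7, 0.1, -2.3]
grip_width: 0.009
gripper_force: 69.3
```

Call:
jog_arm --pt "0.3 -1.4 0 -0.1 0 -5.5" --pt "0.5 -2.7 -0.1 -0.2 -0.1 -11" --pt "0.8 -4.1 -0.1 -0.2 -0.1 -16.4" --pt "1.1 -5.4 -0.2 -0.3 -0.1 -21.9" --pt "1.3 -6.8 -0.2 -0.4 -0.2 -27.3" --pt "1.6 -8.1 -0.2 -0.5 -0.2 -32.8" --pt "1.9 -9.5 -0.3 -0.6 -0.2 -38.2" --pt "2.1 -10.9 -0.3 -0.6 -0.3 -43.7"

```text
time_s: 10.07
position: [0.5474, 0.0853, 0.303]
tool_rot: [[0.507, 0.729, 0.46], [0.796, -0.601, 0.075], [0.331, 0.328, -0.885]]
ft_force: [-0.5, -0.0, -2.2]
grip_width: 0.0092
gripper_force: 69.3
```

Call:
jog_arm --pt "1.1 -0.8 0 0 -0.1 -5.5" --pt "2.3 -1.6 -0.1 -0.1 -0.2 -11" --pt "3.4 -2.4 -0.2 -0.1 -0.2 -16.4" --pt "4.5 -3.2 -0.2 -0.1 -0.3 -21.9" --pt "5.6 -4 -0.3 -0.2 -0.4 -27.3" --pt "6.8 -4.8 -0.3 -0.2 -0.5 -32.8" --pt "7.9 -5.6 -0.4 -0.2 -0.6 -38.2" --pt "9 -6.4 -0.4 -0.3 -0.6 -43.7"

```text
time_s: 10.73
position: [0.5449, 0.195, 0.3155]
tool_rot: [[-0.132, 0.877, 0.462], [0.991, 0.116, 0.064], [0.002, 0.466, -0.885]]
ft_force: [0.3, -0.2, -3.2]
grip_width: 0.0093
gripper_force: 69.3
```

Call:
jog_arm --pt "0 0 0 0 0 0" --pt "0 0 0 0 0 0"

```text
time_s: 10.9
position: [0.5449, 0.1947, 0.3155]
tool_rot: [[-0.127, 0.878, 0.462], [0.992, 0.11, 0.064], [0.005, 0.467, -0.885]]
ft_force: [-0.2, -0.2, -3.0]
grip_width: 0.0095
gripper_force: 69.3
```

```bash
python3 - <<'E'
from h import *
from pose import *
p,R=now();plan(p,R,tcp(.190),tool(RC,1))
d=env.get_image("scene");m=env.regions_of("scene","plate")
print([(a["score"],a["point"],a["pixels"].sum()) for a in m])
P=cloud(d,m[0]["pixels"]);C=(P-OC)@RC*1000
c,n,b=plane(P,t=.002);print("n in cradle",(RC.T@n).round(3),b.mean());Q=C[b];print(np.percentile(Q,[.5,2,50,98,99.5],axis=0).round(1).tolist())
B=Q[Q[:,2]<305-8];print(cv2.minAreaRect(Q[Q[:,2]<290][:,1:].astype(np.float32)))
d=env.get_image("wrist");np.savez("w4.npz",**d);cv2.imwrite("pics/w4.png",d["frame"][:,:,::-1])
E
```

```text
t 10.9 q [ 8.  10.7 81.3 -0.  60.3  0.7] p [0.5449 0.1947 0.3155] F [-0.2 -0.2 -3. ]
call 1 shift [-0.13  0.22 -0.19] turn [-0.19 -0.28 -0.13]
[(0.76, [174.2, 311.3], np.int64(2192))]
n in cradle [ 1.    -0.005 -0.012] 0.7197247706422019
[[0.3, -65.8, 189.2], [0.5, -64.4, 190.9], [2.8, -10.7, 249.3], [5.1, 59.9, 327.9], [5.4, 63.2, 343.5]]
((-1.0819854736328125, 239.23973083496094), (131.48190307617188, 101.59001159667969), 0.4911514222621918)
```

View pics/w4.png

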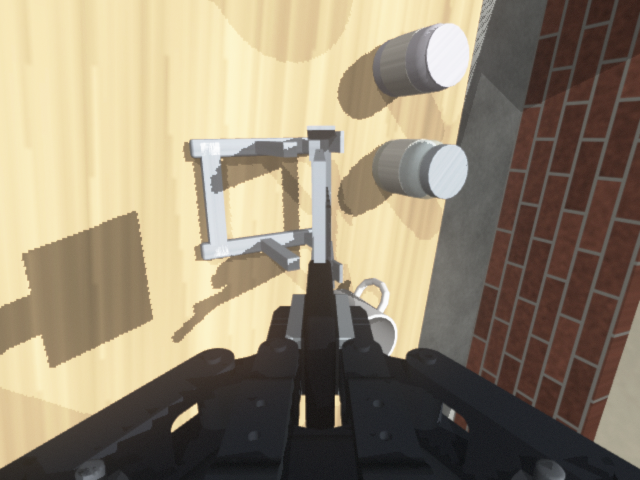

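```bash
python3 - <<'E'
from h import *
from pose import *
d=env.get_image("scene");C=((cloud(d)-OC)@RC*1000)[d["depth"]>0]
s=C[(abs(C[:,1])<80)&(C[:,2]>15)&(C[:,2]<60)&(C[:,0]>9)&(C[:,0]<19)]
for g in(s[s[:,1]>0],s[s[:,1]<0]):print("scene lip",len(g),"y",np.percentile(g[:,1],[1,4,96,99]).round(1),"x",np.percentile(g[:,0],[10,50,90]).round(1))
s=C[(abs(C[:,1])<40)&(C[:,2]>-8)&(C[:,2]<8)&(C[:,0]>-12)&(C[:,0]<12)];print("scene stop z",len(s),np.percentile(s[:,2],[50,90,98]).round(1))
s=C[(abs(C[:,1])<80)&(C[:,2]>196)&(C[:,2]<285)&(abs(C[:,0])<15)];print("scene blade y",np.percentile(s[:,1],[.5,1,99,99.5]).round(1),"x",np.percentile(s[:,0],[5,25,50,75,95]).round(1))
for z in(205,230,255,280):
    g=s[abs(s[:,2]-z)<5];print(z,np.percentile(g[:,1],[1,99]).round(1),np.percentile(g[:,0],[10,50,90]).round(1))
d=dict(np.load("w4.npz"));C=((cloud(d)-OC)@RC*1000)[d["depth"]>0]
s=C[(C[:,1]>-80)&(C[:,1]<90)&(C[:,2]>285)&(C[:,2]<315)&(abs(C[:,0])<12)&(C[:,1]>25)];print("wrist shoulder",len(s),np.percentile(s,[1,50,99],axis=0).round(1).tolist())
s=C[(abs(C[:,1])<80)&(C[:,2]>100)&(C[:,2]<108)&(abs(C[:,0])<15)];print("wrist rail ends",[np.percentile(g,[1,50,99],axis=0).round(1).tolist() for g in (s[s[:,1]>0],s[s[:,1]<0]) if len(g)])
E
```

```text
scene lip 110 y [54.5 55.9 76.9 78. ] x [11.6 13.8 15.6]
scene lip 150 y [-77.5 -76.9 -55.5 -54.3] x [11.3 14.7 16.2]
scene stop z 150 [-0.3  0.8  1.3]
scene blade y [-67.  -66.4  62.8  63.4] x [0.7 2.4 3.4 4.8 7. ]
205 [-65.5  63. ] [1.1 3.5 5.9]
230 [-66.2  62.8] [1.4 3.2 6.2]
255 [-66.3  60.3] [1.6 4.  6.5]
280 [-66.1  61.7] [1.4 3.  5.6]
wrist shoulder 1135 [[-2.3, 25.4, 291.2], [0.1, 46.2, 297.8], [2.6, 62.9, 299.4]]
wrist rail ends [[[-9.6, 50.1, 103.6], [-6.8, 61.0, 105.5], [-0.5, 66.7, 107.0]]]
```

Call:
jog_arm --pt "0.1 0.2 0 0 0 0" --pt "0.2 0.4 1 -0.2 -0.3 -0.1" --pt "0.2 0.4 2.5 -0.2 -0.3 -0.1" --pt "0.2 0.4 4.5 -0.2 -0.3 -0.1" --pt "0.2 0.4 6.5 -0.2 -0.3 -0.1" --pt "0.2 0.4 7.5 -0.2 -0.3 -0.1" --pt "0.2 0.4 7.5 -0.2 -0.3 -0.1" --pt "0.2 0.4 7.5 -0.2 -0.3 -0.1"

```text
time_s: 11.77
position: [0.5836, 0.2015, 0.252]
tool_rot: [[-0.127, 0.875, 0.467], [0.992, 0.112, 0.059], [-0.001, 0.471, -0.882]]
ft_force: [0.4, 0.9, -1.9]
grip_width: 0.0094
gripper_force: 69.3
```

```bash
cat > chk.py <<'E'
from h import *
from pose import *
p,R=now();RT=tool(RC,1);c=RC.T@(p-OC)*1000;print("tcp in cradle",c.round(1),"rot err deg",np.degrees(Ro.from_matrix(R.T@RT).as_rotvec()).round(2))
d=env.get_image("wrist");C=((cloud(d)-OC)@RC*1000)[d["depth"]>0]
zs=c[2]-9;s=C[(C[:,1]>25)&(C[:,1]<90)&(abs(C[:,2]-zs)<12)&(abs(C[:,0])<14)]
if len(s)>50:
    print("shoulder",len(s),np.percentile(s,[1,50,99],axis=0).round(1).tolist())
    t=s[s[:,2]>np.median(s[:,2])-2];print("dz/dy deg",np.degrees(np.polyfit(t[:,1],t[:,2],1)[0]).round(2),"dx/dy",np.degrees(np.polyfit(t[:,1],t[:,0],1)[0]).round(2))
d=env.get_image("scene");C=((cloud(d)-OC)@RC*1000)[d["depth"]>0]
s=C[(abs(C[:,1])<75)&(C[:,2]>max(zs-90,75))&(C[:,2]<zs-6)&(C[:,0]>-6)&(C[:,0]<14)]
print("scene blade y",np.percentile(s[:,1],[1,99]).round(1),"x",np.percentile(s[:,0],[10,50,90]).round(1))
E
python3 chk.py
```

```text
t 11.77 q [ 8.3 17.2 83.1 -0.7 51.6  1.3] p [0.5836 0.2015 0.252 ] F [ 0.4  0.9 -1.9]
tcp in cradle [  5.2   4.2 232.2] rot err deg [0.11 0.05 0.  ]
shoulder 1196 [[2.0, 25.5, 217.3], [4.5, 47.9, 222.9], [7.0, 65.6, 224.3]]
dz/dy deg -0.01 dx/dy 0.03
scene blade y [-63.9  65.6] x [ 6.6  8.8 11.5]
```

Call:
jog_arm --pt "-0.1 0 0.6 0 0 0" --pt "-0.1 0 1.2 0 0 0" --pt "-0.1 0 1.9 0 0 0" --pt "-0.1 0 2.6 0 0 0" --pt "-0.1 0 3.3 0 0 0" --pt "-0.1 0 4 0 0 0" --pt "-0.1 0 4.7 0 0 0" --pt "-0.1 0 5.3 0 0 0"

```text
time_s: 12.53
position: [0.6087, 0.2037, 0.2045]
tool_rot: [[-0.127, 0.875, 0.467], [0.992, 0.112, 0.059], [-0.001, 0.471, -0.882]]
ft_force: [-0.4, -0.1, -2.0]
grip_width: 0.0091
gripper_force: 69.4
```

```bash
python3 chk.py
```

```text
t 12.53 q [ 8.1 22.1 84.1 -0.6 45.8  1.1] p [0.6087 0.2037 0.2045] F [-0.4 -0.1 -2. ]
tcp in cradle [  5.1   3.2 178.5] rot err deg [0.11 0.04 0.01]
shoulder 1164 [[1.9, 25.4, 163.4], [4.4, 47.2, 169.2], [6.9, 64.6, 170.7]]
dz/dy deg -0.24 dx/dy 0.01
scene blade y [-67.2  65. ] x [ 5.   7.3 10.1]
```

Call:
jog_arm --pt "0 0 0.7 0 0 0" --pt "0 0 1.4 0 0 0" --pt "0 0 2.2 0 0 0" --pt "0 0 3 0 0 0" --pt "0 -0.1 3.8 0 0 0" --pt "0 -0.1 4.6 0 0 0" --pt "0 -0.1 5.2 0 0 0" --pt "0 -0.1 5.5 0 0 0"

```text
time_s: 13.3
position: [0.6334, 0.2068, 0.1552]
tool_rot: [[-0.127, 0.875, 0.467], [0.992, 0.112, 0.059], [-0.001, 0.471, -0.882]]
ft_force: [-0.5, 0.8, -1.7]
grip_width: 0.009
gripper_force: 69.4
```

Call:
jog_arm --pt "0 -0.1 0.2 0 0 0" --pt "0 -0.1 0.4 0 0 0" --pt "0 -0.1 0.5 0 0 0" --pt "0 -0.1 0.5 0 0 0"

```text
time_s: 13.63
position: [0.6348, 0.207, 0.1519]
tool_rot: [[-0.127, 0.874, 0.468], [0.992, 0.112, 0.059], [-0.001, 0.472, -0.882]]
ft_force: [-0.0, 0.8, -2.8]
grip_width: 0.0093
gripper_force: 69.3
```

```bash
python3 chk.py
```

```text
t 13.63 q [ 8.1 27.7 84.3 -0.6 39.8  1.2] p [0.6348 0.207  0.1519] F [-0.   0.8 -2.8]
tcp in cradle [  3.6   3.2 119.7] rot err deg [0.17 0.04 0.01]
shoulder 2217 [[-10.0, 25.8, 103.8], [0.5, 54.8, 109.2], [5.4, 67.4, 111.7]]
dz/dy deg -0.14 dx/dy 0.01
scene blade y [-70.3  73.8] x [3.8 6.2 9. ]
```

Call:
jog_arm --pt "0 -0.1 0.1 0 0 0" --pt "0 -0.1 0.2 0 0 0" --pt "0 -0.1 0.3 0 0 0" --pt "0 -0.1 0.3 0 0 0"

```text
time_s: 14.07
position: [0.6352, 0.2068, 0.1517]
tool_rot: [[-0.127, 0.873, 0.471], [0.992, 0.112, 0.059], [-0.001, 0.475, -0.88]]
ft_force: [-15.5, -7.5, 18.8]
grip_width: 0.0092
gripper_force: 73.1
```

```bash
python3 chk.py
```

```text
t 14.07 q [ 8.1 27.7 84.4 -0.7 39.6  1.2] p [0.6352 0.2068 0.1517] F [-15.5  -7.5  18.8]
tcp in cradle [  3.8   2.9 119.4] rot err deg [0.34 0.07 0.03]
shoulder 2228 [[-10.0, 26.0, 101.4], [0.6, 54.7, 108.7], [5.2, 67.4, 111.5]]
dz/dy deg -0.32 dx/dy -0.87
scene blade y [-72.6  73.1] x [3.8 6.2 9.1]
```

Call:
jog_arm --pt "0 0 -0.2 0 0 0" --pt "0 0 -0.2 0 0 0" --pt "0 0 -0.2 0 0 0" --pt "0 0 -0.2 0 0 0" --hand 0.6

```text
time_s: 14.5
position: [0.6345, 0.2071, 0.1502]
tool_rot: [[-0.127, 0.874, 0.468], [0.992, 0.112, 0.059], [-0.001, 0.472, -0.882]]
ft_force: [-0.3, 0.2, -0.4]
grip_width: 0.0516
gripper_force: 0.0
```

Call:
jog_arm --pt "0 0 -1 0 0 0" --pt "0 0 -2.5 0 0 0" --pt "0 0 -4.5 0 0 0" --pt "0 0 -7 0 0 0" --pt "0 0 -10 0 0 0" --pt "0 0 -12 0 0 0" --pt "0 0 -13 0 0 0" --pt "0 0 -13 0 0 0"

```text
time_s: 15.17
position: [0.5734, 0.1994, 0.2675]
tool_rot: [[-0.127, 0.873, 0.472], [0.992, 0.112, 0.06], [-0.001, 0.475, -0.88]]
ft_force: [0.2, 0.8, -0.3]
grip_width: 0.0513
gripper_force: 0.0
```

```bash
python3 - <<'E'
from h import *
from pose import *
p,R=now();c=RC.T@(p-OC)*1000;print("tcp in cradle",c.round(1))
d=env.get_image("scene");cv2.imwrite("pics/s5.png",cv2.resize(d["frame"][150:330,240:440,::-1],None,fx=4,fy=3.3))
C0=(cloud(d)-OC)@RC*1000;ok=d["depth"]>0
C=C0[ok];s=C[(abs(C[:,1])<75)&(C[:,2]>20)&(C[:,2]<105)&(C[:,0]>-6)&(C[:,0]<9)&(abs(C[:,1])<54)];print("blade x",np.percentile(s[:,0],[10,50,90]).round(1))
s=C[(abs(C[:,1])<18)&(C[:,2]>115)&(C[:,2]<175)&(abs(C[:,0]-5)<12)];print("tab z",np.percentile(s[:,2],[50,98,99.5]).round(1),"y",np.percentile(s[:,1],[1,99]).round(1))
s=C[(abs(C[:,1])<64)&(abs(C[:,1])>26)&(C[:,2]>100)&(C[:,2]<116)&(abs(C[:,0]-3)<6)];print("shoulder z",np.percentile(s[:,2],[90,98,99.5]).round(1))
k=C[(C[:,1]<-70)&(C[:,1]>-125)&(C[:,2]>132)&(C[:,2]<185)&(abs(C[:,0]-4)<14)];print("keeper",len(k),np.percentile(k,[2,50,98],axis=0).round(1).tolist(),[(z,k[abs(k[:,2]-z)<4][:,1].mean().round(1)) for z in(140,150,160,168)])
E
```

```text
t 15.17 q [ 8.2 15.3 83.2 -0.6 53.1  1.1] p [0.5734 0.1994 0.2675] F [ 0.2  0.8 -0.3]
tcp in cradle [  3.2   3.5 250.9]
blade x [4.4 6.4 8.4]
tab z [139.7 159.7 160.5] y [-17.1  17.4]
shoulder z [109.9 110.4 110.9]
keeper 105 [[2.9, -108.6, 133.0], [8.6, -98.6, 151.8], [10.9, -84.0, 168.9]] [(140, np.float64(-93.9)), (150, np.float64(-98.1)), (160, np.float64(-102.4)), (168, np.float64(-103.2))]
```

View pics/s5.png

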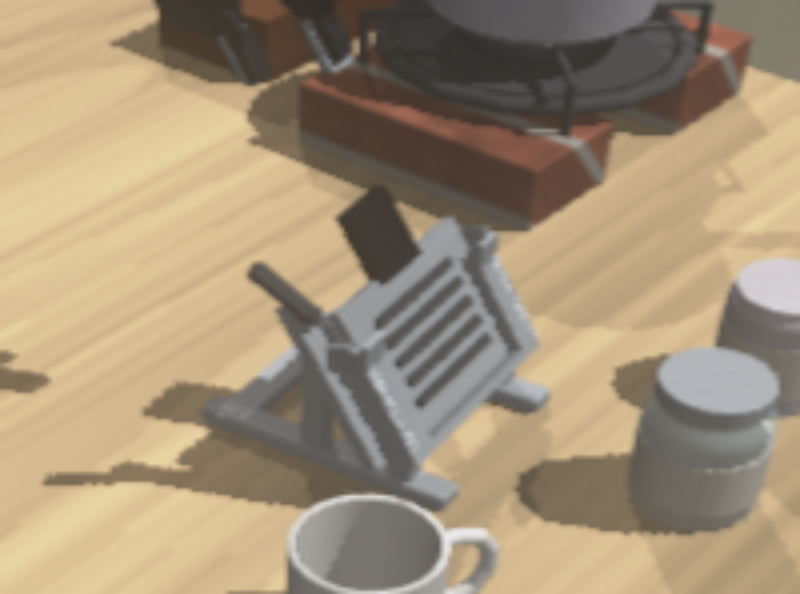

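The picture shows the plate home in the stand with its bars outward, the tab at (378,232), the shoulder measured at z=110, and the keeper leaning outwards at (280,290). Now I close the fingers and go to the keeper's outer side.

Call:
jog_arm --pt "-1 0.1 0 0 0 0" --pt "-2.5 0.1 0 0 0 0" --pt "-4.5 0.1 0 0 0 0" --pt "-6.5 0.1 0 0 0 0" --pt "-9 0.1 0 0 0 0" --pt "-11.5 0.1 0 0 0 0" --pt "-13.9 0.1 0 0 0 0" --pt "-13.9 0.1 0 0 0 0" --hand 0

```text
time_s: 15.88
position: [0.5928, 0.0579, 0.2634]
tool_rot: [[-0.123, 0.876, 0.466], [0.992, 0.109, 0.057], [-0.001, 0.469, -0.883]]
ft_force: [0.4, -1.0, 0.1]
grip_width: 0.0
gripper_force: 0.0
```

Call:
jog_arm --pt "0 0 1 0 0 0" --pt "0 0 2.5 0 0 0" --pt "0 0 4.5 0 0 0" --pt "0 0 6.5 0 0 0" --pt "0 0 8.5 0 0 0" --pt "0 0 9.5 0 0 0" --pt "0 0 9.5 0 0 0" --pt "0 0 9.5 0 0 0"

```text
time_s: 16.55
position: [0.6363, 0.0679, 0.1809]
tool_rot: [[-0.128, 0.875, 0.467], [0.992, 0.113, 0.06], [-0.0, 0.47, -0.882]]
ft_force: [-0.3, 0.6, -0.3]
grip_width: -0.0002
gripper_force: 0.0
```

```bash
python3 - <<'E'
from h import *
from pose import *
p,R=now();c=RC.T@(p-OC)*1000;print("tcp in cradle",c.round(1),"err",np.degrees(Ro.from_matrix(R.T@tool(RC,1)).as_rotvec()).round(2))
d=env.get_image("wrist");cv2.imwrite("pics/w6.png",d["frame"][:,:,::-1])
C=((cloud(d)-OC)@RC*1000)[d["depth"]>0]
k=C[(C[:,1]<-60)&(C[:,1]>-170)&(C[:,2]>115)&(C[:,2]<185)&(abs(C[:,0]-4)<30)]
for z in(130,140,150,156,160,165,168):
    g=k[abs(k[:,2]-z)<2]
    if len(g):print(z,len(g),"y",np.percentile(g[:,1],[2,98]).round(1),"x",np.percentile(g[:,0],[2,98]).round(1))
E
```

```text
t 16.55 q [ -7.3  23.1  86.8  10.   43.3 -20.3] p [0.6363 0.0679 0.1809] F [-0.3  0.6 -0.3]
tcp in cradle [   3.  -135.1  152.9] err [ 0.06 -0.01  0.04]
130 797 y [-91.3 -77.7] x [-11.2   7.1]
140 103 y [-88.9 -85.2] x [1.  8.5]
150 120 y [-92.9 -89.6] x [0.6 8.2]
156 160 y [-126.   -92.2] x [-2.6  8.4]
160 379 y [-130.1  -94. ] x [-8.7 13.4]
165 542 y [-130.   -96.3] x [-9.9 14.9]
168 900 y [-130.   -97.7] x [-9.9 14.6]
```

View pics/w6.png

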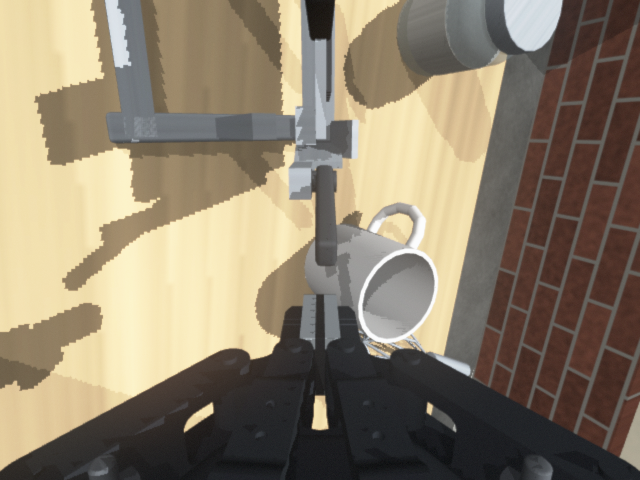

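The keeper bar (column ~325, rows 165–265) lies right in the finger's path (320,300). Sweep it over in an arc.

Call:
jog_arm --pt "1.4 0.1 -0.2 0 0 0" --pt "2.4 0.1 -0.3 0 0 0" --pt "3.4 0.1 -0.3 0 0 0" --pt "4.4 0.1 -0.4 0 0 0" --pt "5.3 0.1 -0.2 0 0 0" --pt "6.2 0.1 0.1 0 0 0" --pt "7 0.1 0.8 0 0 0" --pt "7 0.1 0.8 0 0 0"

```text
time_s: 17.27
position: [0.6321, 0.1387, 0.1741]
tool_rot: [[-0.128, 0.875, 0.467], [0.992, 0.113, 0.06], [-0.0, 0.471, -0.882]]
ft_force: [1.0, 0.3, -0.4]
grip_width: 0.0003
gripper_force: 0.0
```

```bash
cat > kp.py <<'E'
from h import *
from pose import *
p,R=now();c=RC.T@(p-OC)*1000;print("tcp in cradle",c.round(1))
for n in("scene","wrist"):
    d=env.get_image(n);C=((cloud(d)-OC)@RC*1000);F=d["frame"].astype(int)
    m=(d["depth"]>0)&(C[...,1]<-26)&(C[...,1]>-125)&(C[...,2]>111)&(C[...,2]<180)&(C[...,0]>4.5 if n=="scene" else C[...,0]>-1)&(C[...,0]<12)&(F.max(-1)<95)
    k=C[m];print(n,len(k))
    for y in range(-100,-25,10):
        g=k[abs(k[:,1]-y)<3]
        if len(g)>2:print("  y",y,len(g),"z",np.percentile(g[:,2],[3,50,97]).round(1))
E
python3 kp.py
```

```text
t 17.27 q [ 0.6 24.2 86.2  4.7 41.8 -9.5] p [0.6321 0.1387 0.1741] F [ 1.   0.3 -0.4]
tcp in cradle [  4.  -64.3 144.7]
scene 96
  y -90 9 z [116.8 122.  124.6]
  y -80 15 z [122.1 128.1 164.5]
  y -70 20 z [128.4 137.  177.7]
  y -60 6 z [135.5 137.5 139.6]
  y -50 6 z [140.3 145.  150.2]
wrist 1155
  y -60 154 z [143.6 163.  174.7]
  y -50 186 z [146.8 149.  151.3]
  y -40 208 z [144.  147.7 152.2]
```

Call:
jog_arm --pt "0.4 0 0.4 0 0 0" --pt "0.6 0 0.8 0 0 0" --pt "0.8 0 1.2 0 0 0" --pt "0.9 0 1.6 0 0 0" --pt "0.9 0 1.8 0 0 0" --pt "0.9 0 1.9 0 0 0" --pt "0.9 0 1.9 0 0 0"

```text
time_s: 17.95
position: [0.6397, 0.1475, 0.1587]
tool_rot: [[-0.127, 0.875, 0.468], [0.992, 0.112, 0.06], [-0.0, 0.472, -0.882]]
ft_force: [-4.6, 1.2, 6.6]
grip_width: -0.0001
gripper_force: 4.0
```

```bash
python3 kp.py
```

```text
t 17.95 q [ 1.6 26.1 85.9  4.1 40.1 -8.2] p [0.6397 0.1475 0.1587] F [-4.6  1.2  6.6]
tcp in cradle [  4.4 -56.5 127. ]
scene 108
  y -90 13 z [116.  120.7 125.7]
  y -80 6 z [120.7 124.1 126.5]
  y -70 26 z [120.6 150.  176.9]
  y -60 9 z [119.6 123.4 152.8]
  y -50 7 z [118.7 122.3 178.8]
  y -40 8 z [119.5 123.8 126.6]
wrist 3172
  y -70 77 z [163.6 164.9 178.8]
  y -60 413 z [163.7 173.8 176.4]
  y -50 704 z [126.7 162.  177.6]
  y -40 260 z [124.5 126.8 128.1]
```

Call:
jog_arm --pt "0 0 0.1 0 0 0" --pt "0 0 0.15 0 0 0" --pt "0 0 0.15 0 0 0"

```text
time_s: 18.3
position: [0.6399, 0.1476, 0.1585]
tool_rot: [[-0.127, 0.874, 0.468], [0.992, 0.113, 0.06], [-0.001, 0.472, -0.882]]
ft_force: [-14.8, -1.1, 16.4]
grip_width: -0.0
gripper_force: 10.6
```

Call:
jog_arm --pt "0 0 -0.5 0 0 0" --pt "0 0 -1.5 0 0 0" --pt "0 0 -3 0 0 0" --pt "0 0 -5.5 0 0 0" --pt "0 0 -8 0 0 0" --pt "0 0 -11 0 0 0" --pt "0 0 -12 0 0 0" --pt "0 0 -12 0 0 0"

```text
time_s: 18.97
position: [0.5845, 0.1402, 0.2657]
tool_rot: [[-0.127, 0.872, 0.472], [0.992, 0.112, 0.059], [-0.001, 0.476, -0.879]]
ft_force: [0.7, 0.2, 0.3]
grip_width: 0.0003
gripper_force: 0.0
```

```bash
python3 kp.py; python3 - <<'E'
from h import *
from pose import *
d=env.get_image("scene");C=((cloud(d)-OC)@RC*1000)[d["depth"]>0]
s=C[(abs(C[:,1])<64)&(C[:,1]>26)&(C[:,2]>100)&(C[:,2]<116)&(abs(C[:,0]-3)<6)];print("shoulder z",np.percentile(s[:,2],[90,98,99.5]).round(1))
for t in("mug","saucepan"):
    r=env.regions_of("scene",t)[0];print(t,np.percentile(cloud(d,r["pixels"]),[2,50,98],axis=0).round(3).tolist())
cv2.imwrite("pics/s7.png",cv2.resize(d["frame"][150:330,240:440,::-1],None,fx=4,fy=3.3))
E
```

```text
t 18.97 q [ 0.9 14.6 84.6  3.7 52.6 -7.9] p [0.5845 0.1402 0.2657] F [0.7 0.2 0.3]
tcp in cradle [  5.5 -56.7 247.6]
scene 57
  y -90 11 z [116.4 120.2 125.1]
  y -80 3 z [119.4 121.5 123.8]
  y -70 5 z [119.4 122.5 123.1]
  y -60 4 z [120.2 121.4 122.4]
  y -50 4 z [119.6 121.2 124.6]
  y -40 5 z [119.4 124.2 127.1]
wrist 385
  y -90 13 z [125.2 126.7 127.5]
  y -80 35 z [122.5 126.4 127.8]
  y -70 17 z [125.5 127.1 127.8]
  y -60 21 z [125.6 126.8 127.7]
  y -50 26 z [124.8 126.5 127.8]
  y -40 83 z [125.4 126.9 128.3]
  y -30 16 z [119.5 122.6 125.5]
shoulder z [110.  110.8 111.7]
mug [[0.638, 0.114, 0.045], [0.676, 0.138, 0.093], [0.708, 0.283, 0.159]]
saucepan [[0.387, 0.513, 0.126], [0.482, 0.608, 0.174], [0.598, 0.756, 0.208]]
```

View pics/s7.png

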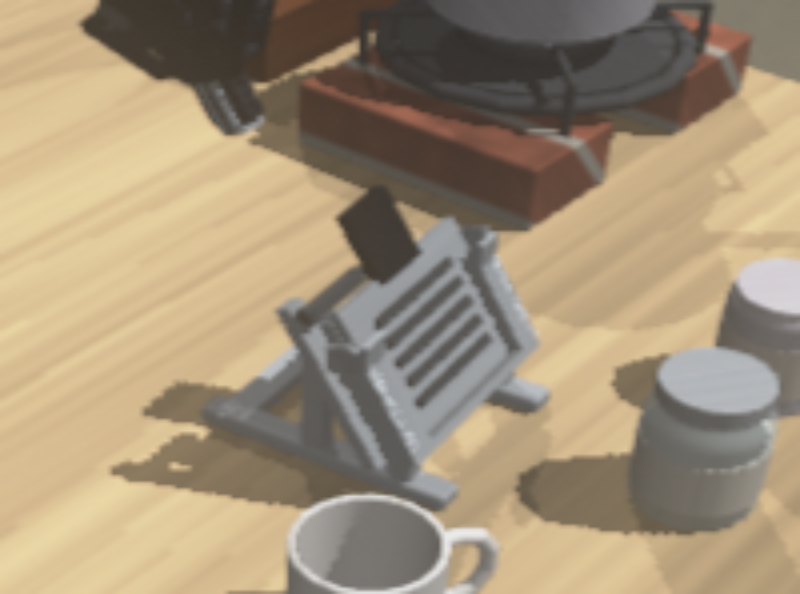

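The keeper now lies flat from (290,310) to (365,275), level across above the shoulder. The plate is home, the mug and saucepan haven't moved, and the robot is clear, so I'm handing in.

```bash
python3 -c "
from rig import env
print(env.close_job())"
```

```text
the job is handed in; nothing more can be done
None
```

The plate is turned over with its coarse face out and seated fully home in the stand. The keeper is swung across to its stop and the fingers are clear. The mug and saucepan look unmoved, and the job was handed in at about 19 s on the robot's clock; the system returned no verdict.

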